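# Click the fuel-tank cap tight before the sale

### The arm

A 7-joint arm with a two-finger parallel gripper is mounted at the origin on the work surface. World frame = base frame: x ahead of the robot, y to its left, z up, the work surface at z = 0. Lengths are in m, angles in rad, forces in N, time in s.
With the tool pointing down it reaches from about 0.35 to 0.9 m from the base axis. Payload 8.1 kg.
Tool frame: the origin (TCP) lies between the finger pads; the fingertips stand 11 mm ahead of it and the grasp point (between the pads) lies 8 mm behind it; z points along the fingers, y is the line along which they close (so a half turn about z gives the same grasp; the last joint's range is limited). The gripper opens to 92 mm and grips with 3 to 60 N. Pads are 19 mm wide; open, the fingers measure 130 mm over their backs; the gripper's body (75 mm by 190 mm) begins 47 mm behind the grasp point.
Start: joints at [1.046, 0.434, 0.025, 1.573, -0.012, 1.134, -0.075], TCP at [0.256, -0.57, 0.238] pointing down, gripper open.
Joint ranges: [-2.62, 2.62], [-0.44, 2.09], [-1.27, 1.32], [0.08, 2.57], [-1.32, 4.46], [0.12, 2], [-2.74, 2.74]. Speed limits (rad/s): [2.22, 2.22, 3.01, 3.01, 3.14, 3.14, 3.14].

### API

Orientations are given as a rotation vector (axis times angle).
In Python, from cell import observe, get_image, camera_params, sign_off gives the robot as it stands.
- The arm moves only by the shell command python3 -m pendant 'ROWS' [FORCE]. ROWS is JSON, one flat list of numbers, 7 for each row, row after row: the shift along the tool's x, y, z in m, then the turn, a rotation vector about the tool's x, y, z in rad, then the finger opening in m, from 0 to 0.0918. In form: [dx, dy, dz, rx, ry, rz, jaw, dx, dy, dz, rx, ry, rz, jaw, ...]. A call has 1 to 10 rows; each row shifts and turns the commanded pose from where the row before left it, along the tool's axes as they then stand; what a row does not reach is not made up. A row lasts 1/8 s, in which the tool goes at most 62.5 mm and 10.7 degrees, less where a joint would pass 70% of its speed; a pose out of reach is approached as far as the arm can. A call is refused whole if a number of a shift passes 0.0625 or a number of a turn 0.188, either way. A call with a gripper value outside its range is refused whole. The fingers move at their own pace and stop on an object; FORCE is the grip in N (left out, the last holds). Time passes only in rows, so rows that do not move let the fingers close. It gives the time, the measured TCP pose, the force, the opening and the grip force at its end, in the units of the state.
- observe(): the state, without advancing time (a new reading comes with each control period).
- get_image(name): name is "side" or "top"; returns the picture (400x640x3 uint8, red, green, blue); there is no depth.
- camera_params(name): a dict with "intrinsics" (3x3 intrinsics, pixels), "eye" and "rotation" of the camera in the world. Camera axes: x right, y down, z forward; pixel columns grow to the right and rows downward; lengths in m; the calibration is good to about 2 mm. A picture is of the moment at which its call begins. camera_params takes no time and is no camera call.
- sign_off(): hands the job in; it is judged then, once.
The state is a dict: "clock": time; "joints": joint angles; "dq": joint speeds; "joint_efforts": joint torques, N m; "position": TCP position; "ee_rot": TCP orientation; "force": force on the tool from outside, world axes, zero at the start; "ft_torque": the same for the moment, N m; "width": opening from 0.0 (shut) to 1.0 (fully open); "gripper_force": force on a finger pad.
Only numpy, scipy, OpenCV 4.12 (cv2) and the standard library are available. Lean on these libraries where they do the work, as an engineer would, in place of code of your own. Each camera call takes 0.05 s, during which the arm holds its last target. There are 200 camera calls.

### The job

The filler cap of the small fuel tank on the sale table is only loosely screwed on. Screw it down clockwise until its ratchet slips, let it click at least three times but not more than six, and let go of it tight. Leave the tin, the glass insulator and the spanner beside it where they are.

Things in the scene. Friction and masses are not known exactly. Their poses are not given: they have to be found in the camera images.
- tank: Green steel fuel tank, fixed: 180 mm (its x) by 240 (y) by 93 high, origin at the centre of its underside, x to its rear. On top, 35 mm before the centre, a filler neck leans 20 degrees (0.35 rad) forward (to -x) and carries the cap. A 12 mm carrying handle, up to 124 mm high, runs across 68 mm behind the centre; a brass hose elbow, up to 116 mm high, stands at x 35 to 65, y 95 mm.
- grip (a point): Grip point on the axis of the black filler cap, 23 mm above its round top (64 mm across, 18 thick). Upright bar grip on that top: 60 mm long (this point's x), 14 thick (y), 34 high, ending 11 mm above this point; it turns with the cap. z: the leaning turning axis, out of the tank. The cap turns clockwise without end and keeps its height. Grip the bar firmly; it takes several grasps.
- pointer (a point): Top of the bar at the end with a narrow rib outside: 28 mm from the axis, 11 mm above the grip point. Until the first click it stands in line with the lug; each click takes it 30 degrees (0.524 rad) clockwise of the lug. To slip, the ratchet needs about 0.5 N m; the torque climbs to that and falls to nought at each click (at rest, friction can make the readings lower by 0.2 or more).
- lug (a point): Square steel lug, 12 mm wide, on the skirt ring beneath the cap, middle 41 mm from the axis, 39 mm below the grip point's height; this point's x points outwards, z along the axis. It turns with the cap (easily, about 0.18 N m; anticlockwise unscrews) through 1.6 to 3.4 rad, until it meets the stop pin; after that the ratchet slips and the lug stays.
- stop (a point): Upright steel pin, 8 mm across, fixed on the neck, 41 mm from the axis. When the cap is fully home the lug stands against it, its middle 10 mm from this point.
- tin_mid (a point): Middle of an upright tin, 66 mm across and 110 mm high, loose, a bystander.
- spanner_grip (a point): Grip of a steel spanner 180 mm long lying in front of the tank, a bystander.
- insulator_mid (a point): Middle of a green glass insulator, 68 mm across and 85 mm high, a bystander.

How it is judged:
By the outcome, as a careful person would: the job done as asked, in the order asked, and still so for the second after the job is handed in, with the robot touching nothing.
It also fails if it takes over 69 s, if anything falls off the work surface, if the arm or the gripper's body presses on something with over 40 N, if the wrist force passes 120 N, or if a joint passes its speed limit or range.

## Working session

There is one attempt and no reset: what is moved stays moved. The work goes in short steps, Python scripts to look and compute and a shell command to move; the robot and the scene stay as the last step left them, time stands still between calls to the robot, and variables do not carry over. Pictures are saved under pics/ and viewed, at most 10 in all, crops included, and the job is handed in when it is done.

```bash
mkdir -p pics; ls
python3 - <<'E'
from cell import *
import cv2,numpy as np
for n in("side","top"):
    im=get_image(n); cv2.imwrite(f"pics/{n}0.png",im[:,:,::-1]); p=camera_params(n); print(n,p)
print(observe())
E
```

```text
pics
side {'intrinsics': array([[455.89217046,   0.        , 322.32752426],
       [  0.        , 455.89217046, 197.98827715],
       [  0.        ,   0.        ,   1.        ]]), 'eye': array([0.10552409, 0.61849551, 0.63010465]), 'rotation': array([-0.70793702,  2.44263387, -1.35702039])}
top {'intrinsics': array([[369.42547884,   0.        , 317.29571531],
       [  0.        , 369.42547884, 211.1270533 ],
       [  0.        ,   0.        ,   1.        ]]), 'eye': array([ 0.43118654, -0.05835349,  1.03447085]), 'rotation': array([-2.14396979,  2.20364385, -0.12807173])}
{'clock': 0.1, 'joints': array([ 1.04639077,  0.4351528 ,  0.02496124,  1.5739821 , -0.01162582,
        1.13397745, -0.07508937]), 'dq': array([ 0.00079324, -0.00355224, -0.00164483, -0.00218425,  0.00107093,
       -0.00020891, -0.00092136]), 'joint_efforts': array([ 4.25002479e-03, -6.69126463e+01,  9.88886543e-01, -3.15145719e+01,
       -6.03829441e-02,  3.73705721e-02,  3.53635448e-05]), 'position': array([ 0.25567484, -0.56984609,  0.23703288]), 'ee_rot': array([-3.07071011e+00, -6.57303766e-01,  5.99994116e-04]), 'force': array([0.26102796, 0.36510741, 0.14990947]), 'ft_torque': array([ 0.02806325, -0.03623836, -0.01468696]), 'gripper_force': 0.0, 'width': 1.0028895810447267}
```

View pics/side0.png

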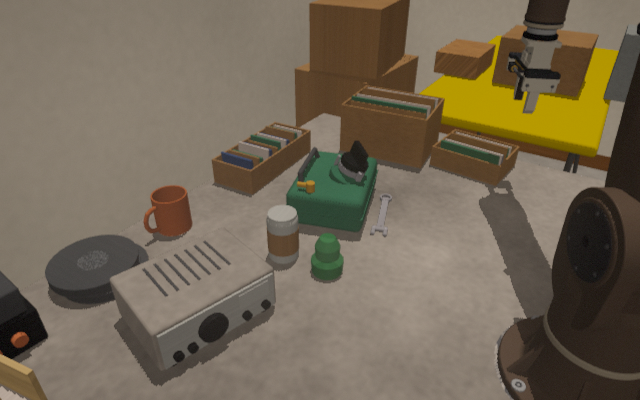

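View pics/top0.png

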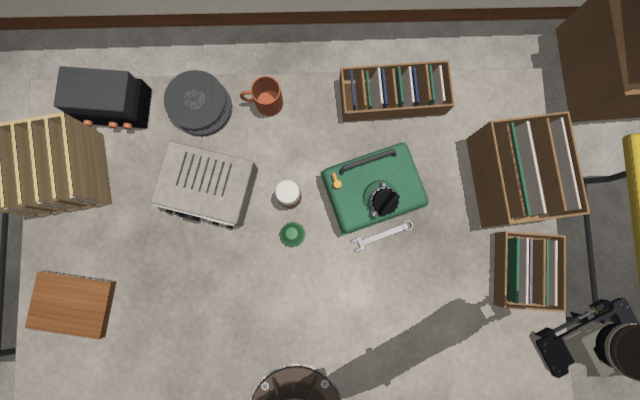

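```bash
cat > h.py <<'E'
import numpy as np,cv2
from scipy.spatial.transform import Rotation as R
from cell import *
P={n:camera_params(n) for n in("side","top")}
def rot(n):
    r=np.array(P[n]["rotation"]); return r if r.shape==(3,3) else R.from_rotvec(r).as_matrix()
def proj(n,X):
    c=(np.atleast_2d(X)-P[n]["eye"])@rot(n); p=c@P[n]["intrinsics"].T; return p[:,:2]/p[:,2:]
def ray(n,px):
    return rot(n)@np.linalg.inv(P[n]["intrinsics"])@np.array([px[0],px[1],1.])
def onz(n,px,z):
    d=ray(n,px); e=P[n]["eye"]; return e+d*(z-e[2])/d[2]
def two(pa,pb):
    d=[ray("side",pa),ray("top",pb)]; e=[P["side"]["eye"],P["top"]["eye"]]
    A=[];b=[]
    for di,ei in zip(d,e):
        di=di/np.linalg.norm(di); M=np.eye(3)-np.outer(di,di); A.append(M);b.append(M@ei)
    x,r,_,_=np.linalg.lstsq(np.vstack(A),np.hstack(b),rcond=None); return x,np.sqrt(r)
def crop(n,x0,y0,w,h,s,f,im=None):
    im=get_image(n) if im is None else im
    cv2.imwrite(f,cv2.resize(im[y0:y0+h,x0:x0+w,::-1],None,fx=s,fy=s,interpolation=cv2.INTER_CUBIC))
E
python3 - <<'E'
from h import *
im=cv2.imread("pics/top0.png"); s=cv2.imread("pics/side0.png")
hsv=cv2.cvtColor(im,cv2.COLOR_BGR2HSV); m=cv2.inRange(hsv,(60,80,30),(90,255,255)); m[:,:310]=0;m[:,440:]=0;m[:135]=0
c=max(cv2.findContours(m,cv2.RETR_EXTERNAL,cv2.CHAIN_APPROX_NONE)[0],key=cv2.contourArea)
r=cv2.minAreaRect(c); b=cv2.boxPoints(r); print(r)
for z in(0,.093): 
  q=np.array([onz("top",p,z) for p in b]); print(q.round(3),np.linalg.norm(np.diff(q,axis=0),axis=1))
a=cv2.resize(im[135:245,310:440],None,fx=5,fy=5,interpolation=2)[:, :650]
t=cv2.resize(s[125:235,275:405],None,fx=5,fy=5,interpolation=2)
cv2.imwrite("pics/c0.png",np.hstack([cv2.resize(a,(400,338)),cv2.resize(t,(400,338))]))
E
```

```text
((373.876953125, 187.484619140625), (67.72889709472656, 91.41458892822266), 70.55996704101562)
[[ 0.655 -0.083  0.   ]
 [ 0.738 -0.334  0.   ]
 [ 0.551 -0.388  0.   ]
 [ 0.471 -0.141  0.   ]] [0.26426169 0.19462971 0.25961264]
[[ 0.635 -0.081  0.093]
 [ 0.71  -0.309  0.093]
 [ 0.54  -0.359  0.093]
 [ 0.468 -0.134  0.093]] [0.24050429 0.17713229 0.2362732 ]
```

View pics/c0.png

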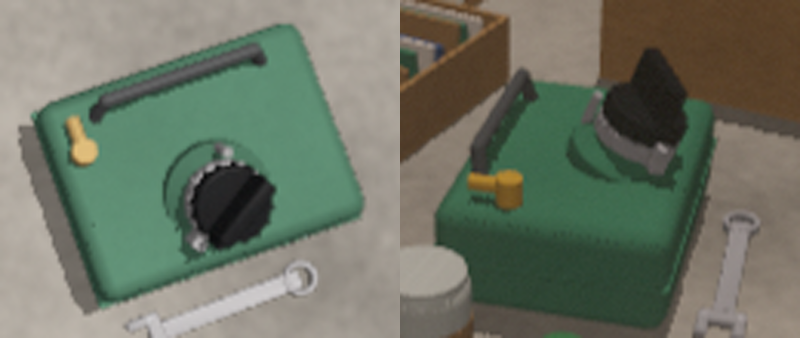

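Run:
```python
from h import *
C=np.array([.588,-.221,0]); yaw=.31; Rt=R.from_euler('z',yaw).as_matrix()
a=Rt@[-np.sin(.35),0,np.cos(.35)]
for s in(.04,.05,.06,.07,.08):
    g=C+Rt@[-.035,0,.093]+s*a; print(s,g.round(3),proj("top",g).round(1),proj("side",g).round(1))
im=cv2.imread("pics/top0.png"); s=cv2.imread("pics/side0.png")
g=lambda x:(255*(x/255.)**.45).astype(np.uint8)
A=cv2.resize(g(im[178:228,360:410]),(400,400),interpolation=cv2.INTER_CUBIC)
B=cv2.resize(g(s[135:185,330:380]),(400,400),interpolation=cv2.INTER_CUBIC)
cv2.imwrite("pics/c1.png",np.hstack([A,B]))
```

```text
0.04 [ 0.542 -0.236  0.131] [[383.5 203. ]] [[355.3 162.7]]
0.05 [ 0.538 -0.237  0.14 ] [[384.7 203.8]] [[356.9 159.3]]
0.06 [ 0.535 -0.238  0.149] [[386.  204.6]] [[358.6 155.9]]
0.07 [ 0.532 -0.239  0.159] [[387.2 205.5]] [[360.2 152.5]]
0.08 [ 0.529 -0.24   0.168] [[388.5 206.4]] [[361.9 149. ]]
```

View pics/c1.png

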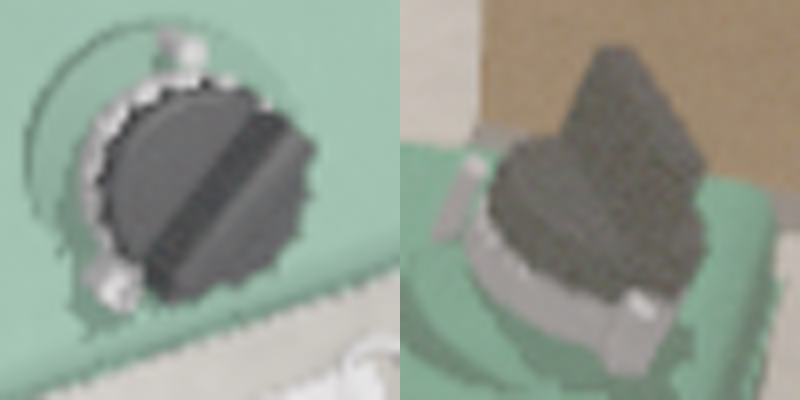

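Run:
```python
from h import *
C=np.array([.588,-.221,0]); yaw=.31; Rt=R.from_euler('z',yaw).as_matrix()
A=Rt@R.from_euler('y',-.35).as_matrix(); o=C+Rt@[-.035,0,.093]
for k,(s,t) in dict(mid=((361.9,148.1),(391.2,205.9)),lug=((359.4,176.2),(374.4,213.6)),stop=((339.4,155.6),(383.8,184.5)),far=((357,141),(397,196.5)),ptr=((367.2,156),(383.5,214.5))).items():
    x,r=two(s,t); l=A.T@(x-o); print(k,x.round(4),r.round(4),l.round(4),np.hypot(*l[:2]).round(4),np.degrees(np.arctan2(l[1],l[0])).round(1))
# elbow check brass
for n in("side","top"):
    h=cv2.cvtColor(cv2.imread(f"pics/{n}0.png"),cv2.COLOR_BGR2HSV); m=cv2.inRange(h,(12,140,100),(28,255,255)); m[:, :290]=0;m[:,420:]=0;m[:150]=0;m[220:]=0
    k=cv2.connectedComponentsWithStats(m); print(n,k[2][1:],k[3][1:])
    print(proj(n,[C+Rt@[.045,.095,.11]]))
print(proj("side",[C+Rt@[x,y,.0] for x in(-.09,.09) for y in (-.12,.12)]))
```

```text
mid [ 0.5306 -0.2461  0.1674] [0.0015] [-0.0002 -0.0064  0.0792] 0.0064 -91.8
lug [ 0.518  -0.2153  0.111 ] [0.0006] [-0.0219  0.0268  0.0272] 0.0346 129.3
stop [ 0.5866 -0.2378  0.1361] [0.0004] [ 0.0416 -0.0156  0.0307] 0.0444 -20.5
far [ 0.5514 -0.2594  0.1749] [0.0011] [ 0.0172 -0.0254  0.081 ] 0.0307 -55.9
ptr [ 0.5096 -0.2291  0.16  ] [0.0012] [-0.0166  0.0162  0.0774] 0.0232 135.8
side [[297 181  18  11 128]] [[307.        185.0703125]]
[[306.05216437 184.61807713]]
top [] []
[[334.10638102 181.68832833]]
[[376.18307644 187.5436319 ]
 [360.50216845 239.58035969]
 [312.09158145 178.87307209]
 [285.16244244 227.5448893 ]]
```

```bash
cat >> h.py <<'E'
C=np.array([.588,-.221,0]); yaw=.31; Rt=R.from_euler('z',yaw).as_matrix()
A=Rt@R.from_euler('y',-.35).as_matrix(); a=A[:,2]; o=C+Rt@[-.035,0,.093]
def target(off=(0,-.0045),s=.070,ang=128.5,h=0):
    t=np.radians(ang); x=A@[np.cos(t),np.sin(t),0]; z=-a; Q=np.column_stack([x,np.cross(z,x),z])
    return o+A@[off[0],off[1],s-.008+h],Q
def delta(**k):
    p,Q=target(**k); ob=observe(); T=R.from_rotvec(ob["ee_rot"]).as_matrix()
    print("clock",ob["clock"],"j",ob["joints"].round(2),"rot in tool",R.from_matrix(T.T@Q).as_rotvec().round(4),
     "shift cur axes",(T.T@(p-ob["position"])).round(4),"shift target axes",(Q.T@(p-ob["position"])).round(4),
     "F tool",(T.T@ob["force"]).round(2),"M tool",(T.T@ob["ft_torque"]).round(3),"w",ob["width"]*.0918,ob["gripper_force"])
E
python3 -m pendant '[0,0,-0.05,0,0,0,0.09, 0,0,-0.05,0,0,0,0.09]' 60; python3 -c "
from h import *
delta(h=.1);delta(h=.1,ang=-51.5)"
```

```text
clock: 0.35
position: [0.2556, -0.5697, 0.3381]
ee_rot: [-3.07, -0.657, 0.001]
force: [-0.1, -0.7, 0.2]
width: 0.982
gripper_force: 0.0
clock 0.35 j [ 1.04  0.38  0.03  1.41 -0.01  1.35 -0.07] rot in tool [-0.3945  0.1609 -2.1056] shift cur axes [ 0.3556 -0.1875  0.0933] shift target axes [0.0025 0.3603 0.2013] F tool [-0.41  0.55 -0.21] M tool [-0.099  0.012 -0.007] w 0.09011959821885068 0.0
clock 0.35 j [ 1.04  0.38  0.03  1.41 -0.01  1.35 -0.07] rot in tool [0.1381 0.3386 0.9995] shift cur axes [ 0.3556 -0.1875  0.0933] shift target axes [-0.0025 -0.3603  0.2013] F tool [-0.41  0.55 -0.21] M tool [-0.099  0.012 -0.007] w 0.09011959821885068 0.0
```

```bash
python3 -m pendant '[0.044,-0.023,0,0,0,0,0.09, 0.044,-0.023,0,0,0,0,0.09, 0.044,-0.023,0,0,0,0,0.09, 0.044,-0.023,0,0,0,0,0.09, 0.044,-0.023,0,0,0,0,0.09, 0.044,-0.023,0,0,0,0,0.09, 0.044,-0.023,0,0,0,0,0.09, 0.044,-0.023,0,0,0,0,0.09]'; python3 -m pendant '[0,0,0,-0.03,0.0125,-0.162,0.09, 0,0,0,-0.03,0.0125,-0.162,0.09, 0,0,0,-0.03,0.0125,-0.162,0.09, 0,0,0,-0.03,0.0125,-0.162,0.09, 0,0,0,-0.03,0.0125,-0.162,0.09, 0,0,0,-0.03,0.0125,-0.162,0.09, 0,0,0,-0.03,0.0125,-0.162,0.09, 0,0,0,-0.03,0.0125,-0.162,0.09, 0,0,0,-0.03,0.0125,-0.162,0.09, 0,0,0,-0.03,0.0125,-0.162,0.09]';  python3 -m pendant '[0,0,0,-0.03,0.0125,-0.162,0.09, 0,0,0,-0.03,0.0125,-0.162,0.09, 0,0,0,-0.03,0.0125,-0.162,0.09]'; python3 -c "
from h import *
delta(h=.06)"
```

```text
clock: 1.35
position: [0.5023, -0.2569, 0.3374]
ee_rot: [-3.072, -0.657, 0.001]
force: [0.4, -1.0, -0.5]
width: 0.98
gripper_force: 0.0
clock: 2.6
position: [0.5013, -0.2581, 0.3374]
ee_rot: [1.49, 2.48, 0.241]
force: [0.7, 0.4, 0.0]
width: 0.979
gripper_force: 0.0
clock: 2.98
position: [0.5013, -0.2582, 0.3374]
ee_rot: [0.817, 2.722, 0.284]
force: [-0.4, -1.2, -0.2]
width: 0.978
gripper_force: 0.0
clock 2.975 j [ 0.93  0.18 -0.46  1.75 -0.2   0.99  1.57] rot in tool [-0.0008 -0.0027  0.0054] shift cur axes [ 0.021  -0.0193  0.1279] shift target axes [ 0.0212 -0.0195  0.1278] F tool [-0.32 -1.18 -0.04] M tool [0.199 0.151 0.013] w 0.08977473561823311 0.0
```

```bash
python3 -m pendant '[0.0106,-0.0097,0.043,0,0,0,0.09, 0.0106,-0.0098,0.043,0,0,0,0.09, 0,0,0.042,0,0,0,0.09,0,0,0,0,0,0,0.09]'
python3 - <<'E'
from h import *
delta(h=0)
g=lambda x:(255*(x/255.)**.6).astype(np.uint8)
t=g(get_image("top"));s=g(get_image("side"))
A_=cv2.resize(t[160:240,340:420],(400,400),interpolation=2);B=cv2.resize(s[105:185,310:390],(400,400),interpolation=2)
cv2.imwrite("pics/d0.png",np.hstack([A_,B])[:,:,::-1])
E
```

```text
clock: 3.48
position: [0.515, -0.2473, 0.2048]
ee_rot: [0.825, 2.725, 0.288]
force: [0.1, -0.5, -0.4]
width: 0.976
gripper_force: 0.0
clock 3.475 j [ 0.88  0.32 -0.46  1.93 -0.16  0.68  1.55] rot in tool [-0.001  -0.0081 -0.0001] shift cur axes [-0.0029  0.0003  0.0576] shift target axes [-0.0024  0.0002  0.0576] F tool [-0.29 -0.47  0.33] M tool [ 0.156  0.135 -0.043] w 0.08963610107634995 0.0
```

View pics/d0.png

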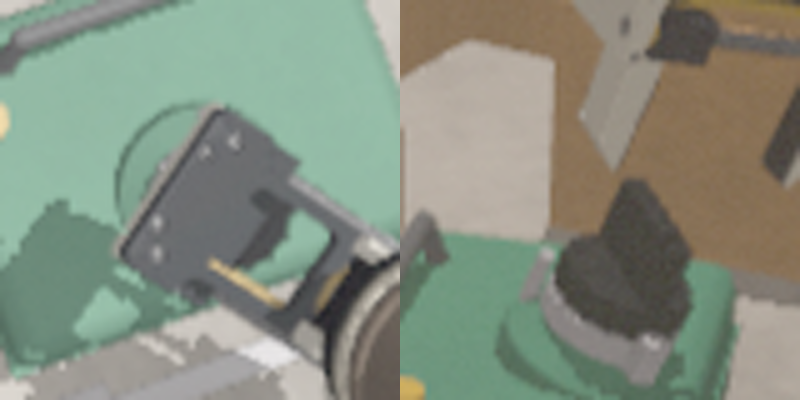

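```bash
python3 -m pendant '[-0.0025,0,0.02,0,-0.008,0,0.09, 0,0,0.018,0,0,0,0.09, 0,0,0.01,0,0,0,0.09,0,0,0.009,0,0,0,0.09,0,0,0,0,0,0,0.09]'; python3 -c "
from h import *
delta(h=0)"; python3 -m pendant '[0,0,0,0,0,0,0.03,0,0,0,0,0,0,0.03,0,0,0,0,0,0,0.02,0,0,0,0,0,0,0.012]' 4;python3 -c "
from h import *
delta(h=0)"
```

```text
clock: 4.2
position: [0.5371, -0.2445, 0.1548]
ee_rot: [0.824, 2.713, 0.28]
force: [0.1, 0.1, 0.7]
width: 0.979
gripper_force: 0.0
clock 4.2 j [ 0.82  0.4  -0.44  1.96 -0.13  0.55  1.52] rot in tool [-0.0016  0.0061  0.0003] shift cur axes [0.003  0.0001 0.0031] shift target axes [0.003  0.0001 0.0031] F tool [-0.14  0.33 -0.58] M tool [ 0.187  0.186 -0.012] w 0.08988938123315675 0.0
clock: 4.7
position: [0.5371, -0.2446, 0.1548]
ee_rot: [0.824, 2.712, 0.28]
force: [0.6, -0.2, -0.2]
width: 0.596
gripper_force: 0.0
clock 4.7 j [ 0.82  0.4  -0.44  1.96 -0.13  0.55  1.52] rot in tool [-0.0017  0.0064  0.0002] shift cur axes [0.003  0.0001 0.0032] shift target axes [0.003  0.0001 0.0032] F tool [-0.58  0.11  0.4 ] M tool [ 0.259  0.178 -0.069] w 0.054716791725790886 0.0
```

```bash
python3 -m pendant '[0.0015,0,0.003,0,0,0,0.03,0,0,0,0,0,0,0.03,0,0,0,0,0,0,0.02,0,0,0,0,0,0,0.01,0,0,0,0,0,0,0.01,0,0,0,0,0,0,0.01]' 4;python3 -c "
from h import *
delta(h=0)"
```

```text
clock: 5.45
position: [0.5379, -0.2418, 0.1521]
ee_rot: [0.821, 2.712, 0.282]
force: [2.1, 4.8, 1.5]
width: 0.163
gripper_force: 4.0
clock 5.45 j [ 0.82  0.41 -0.44  1.97 -0.13  0.54  1.52] rot in tool [0.0003 0.0063 0.0017] shift cur axes [ 0.0015 -0.0018  0.    ] shift target axes [ 0.0015 -0.0018  0.    ] F tool [ 0.72  5.45 -0.17] M tool [-0.966  0.233  0.051] w 0.014981448784518701 3.9839919962741988
```

```bash
python3 -m pendant '[0,0.0018,0,0,0,0,0.01,0,0,0,0,0,0,0.01,0,0,0,0,0,0,0.01]' 50;python3 -c "
from h import *
delta(h=0)"
```

```text
clock: 5.82
position: [0.5379, -0.2415, 0.1521]
ee_rot: [0.823, 2.713, 0.281]
force: [0.9, 3.7, 1.4]
width: 0.149
gripper_force: 49.5
clock 5.825 j [ 0.82  0.4  -0.44  1.97 -0.12  0.54  1.51] rot in tool [-0.0013  0.006   0.0006] shift cur axes [ 0.0014 -0.0021  0.    ] shift target axes [ 0.0014 -0.0021  0.    ] F tool [ 1.04  3.85 -0.6 ] M tool [-0.551  0.409 -0.02 ] w 0.013653794194692788 49.53069806098938
```

```bash
python3 -m pendant '[0,0.001,0,0,0,0.06,0.01,0,0,0,0,0,0.12,0.01,0,0,0,0,0,0.12,0.01,0,0,0,0,0,0.12,0.01,0,0,0,0,0,0.12,0.01,0,0,0,0,0,0.06,0.01,0,0,0,0,0,0,0.01]' ;python3 -c "
from h import *
delta(h=0)"
```

```text
clock: 6.7
position: [0.5384, -0.241, 0.1523]
ee_rot: [1.62, 2.396, 0.4]
force: [-0.2, 2.0, 0.4]
width: 0.15
gripper_force: 49.7
clock 6.7 j [ 0.69  0.38 -0.28  1.98 -0.26  0.55  1.03] rot in tool [ 2.000e-04  6.600e-03 -5.993e-01] shift cur axes [-0.0003 -0.0031  0.    ] shift target axes [ 0.0015 -0.0028  0.    ] F tool [ 1.89  0.62 -0.24] M tool [0.004 0.236 0.014] w 0.013741564241574378 49.65540289878845
```

```bash
python3 -m pendant '[0,0,0,0,0,0.08,0.01,0,0,0,0,0,0.12,0.01,0,0,0,0,0,0.12,0.01,0,0,0,0,0,0.12,0.01,0,0,0,0,0,0.12,0.01,0,0,0,0,0,0.12,0.01,0,0,0,0,0,0.12,0.01]' ;python3 -c "
from h import *
delta(h=0)"; python3 -m pendant '[0,0,0,0,0,0.1,0.01]';python3 -c "
from h import *
delta(h=0)"
```

```text
clock: 7.58
position: [0.5391, -0.2411, 0.1526]
ee_rot: [2.517, 1.632, 0.514]
force: [4.4, 1.6, -1.8]
width: 0.146
gripper_force: 49.8
clock 7.575 j [ 0.53  0.37 -0.07  1.99 -0.41  0.56  0.37] rot in tool [ 0.0041  0.0068 -1.4012] shift cur axes [-0.0028 -0.0026  0.0001] shift target axes [ 0.0021 -0.0032  0.0001] F tool [2.71 2.7  3.28] M tool [-0.093  0.268 -0.227] w 0.013400115113982269 49.75604832172394
clock: 7.7
position: [0.5391, -0.2411, 0.1526]
ee_rot: [2.608, 1.512, 0.524]
force: [5.5, 1.4, -1.2]
width: 0.151
gripper_force: 49.8
clock 7.7 j [ 0.51  0.37 -0.04  1.99 -0.43  0.57  0.29] rot in tool [ 0.0045  0.0068 -1.5009] shift cur axes [-0.003  -0.0024  0.    ] shift target axes [ 0.0022 -0.0032  0.0001] F tool [3.39 3.54 3.12] M tool [-0.182  0.298 -0.182] w 0.013818058623514658 49.75674569606781
```

```bash
cat > m.py <<'E'
from h import *
ob=observe(); T=R.from_rotvec(ob["ee_rot"]).as_matrix(); _,Q=target()
print("T%.2f turn %.3f Mz %.3f"%(ob["clock"],-R.from_matrix(T.T@Q).as_rotvec()[2],(T.T@ob["ft_torque"])[2]),"F",(T.T@ob["force"]).round(1),"j",ob["joints"].round(2)[4:],"w %.4f"%(ob["width"]*.0918))
E
P='python3 -m pendant'
$P '[0.001,0.001,0,0,0,0.1,0.01,0,0,0,0,0,0.1,0.01]' >/dev/null;python3 m.py
$P '[0,0,0,0,0,0.1,0.01]' >/dev/null;python3 m.py
$P '[0,0,0,0,0,0.1,0.01]' >/dev/null;python3 m.py
$P '[0,0,0,0,0,0.1,0.01]' >/dev/null;python3 m.py
$P '[0,0,0,0,0,0.1,0.01]' >/dev/null;python3 m.py
$P '[0,0,0,0,0,0.1,0.01]' >/dev/null;python3 m.py
$P '[0,0,0,0,0,0.1,0.01]' >/dev/null;python3 m.py
```

```text
T7.95 turn 1.701 Mz -0.212 F [0.7 0.6 0.5] j [-0.46  0.57  0.12] w 0.0139
T8.07 turn 1.801 Mz -0.213 F [0.2 1.5 1.2] j [-0.48  0.58  0.04] w 0.0136
T8.20 turn 1.901 Mz -0.198 F [1.2 1.3 1.4] j [-0.5   0.58 -0.05] w 0.0137
T8.32 turn 2.001 Mz -0.186 F [1.6 1.7 2. ] j [-0.51  0.58 -0.13] w 0.0142
T8.45 turn 2.101 Mz -0.228 F [1.8 1.8 2.3] j [-0.53  0.59 -0.22] w 0.0137
T8.57 turn 2.201 Mz -0.161 F [1.  2.4 3.3] j [-0.55  0.59 -0.3 ] w 0.0134
T8.70 turn 2.301 Mz -0.268 F [1.7 2.9 2.2] j [-0.56  0.6  -0.39] w 0.0137
```

```bash
P='python3 -m pendant'
$P '[0,0,0,0,0,0.1,0.01]' >/dev/null;python3 m.py
$P '[0,0,0,0,0,0.1,0.01]' >/dev/null;python3 m.py
$P '[0,0,0,0,0,0.1,0.01]' >/dev/null;python3 m.py
$P '[0,0,0,0,0,0.1,0.01]' >/dev/null;python3 m.py
$P '[0,0,0,0,0,0.1,0.01]' >/dev/null;python3 m.py
$P '[0,0,0,0,0,0.1,0.01]' >/dev/null;python3 m.py
```

```text
T8.82 turn 2.400 Mz -0.875 F [1.5 2.1 1.6] j [-0.58  0.6  -0.47] w 0.0136
T8.95 turn 2.501 Mz -0.218 F [2.3 2.1 1.5] j [-0.59  0.6  -0.56] w 0.0136
T9.07 turn 2.602 Mz -0.209 F [2.7 3.1 3.3] j [-0.61  0.61 -0.64] w 0.0135
T9.20 turn 2.702 Mz -0.190 F [2.7 3.6 5.2] j [-0.62  0.61 -0.73] w 0.0139
T9.32 turn 2.802 Mz -0.185 F [2.6 2.4 2.9] j [-0.64  0.62 -0.81] w 0.0139
T9.45 turn 2.901 Mz -0.858 F [2.1 2.1 2.7] j [-0.65  0.62 -0.9 ] w 0.0137
```

```bash
P='python3 -m pendant'
for i in 1; do
$P '[0.0005,0.0005,0,0,0,0.1,0.01]' >/dev/null;python3 m.py
$P '[0,0,0,0,0,0.1,0.01]' >/dev/null;python3 m.py
$P '[0,0,0,0,0,0.1,0.01]' >/dev/null;python3 m.py
$P '[0,0,0,0,0,0.1,0.01]' >/dev/null;python3 m.py
$P '[0,0,0,0,0,0.1,0.01]' >/dev/null;python3 m.py
$P '[0,0,0,0,0,0.04,0.01]' >/dev/null;python3 m.py
$P '[0,0,0,0,0,0.04,0.01]' >/dev/null;python3 m.py
$P '[0,0,0,0,0,0.04,0.01]' >/dev/null;python3 m.py
$P '[0,0,0,0,0,0.04,0.01]' >/dev/null;python3 m.py
done
```

```text
T9.57 turn 3.001 Mz -0.177 F [ 1.1  1.3 -0. ] j [-0.66  0.63 -0.99] w 0.0139
T9.70 turn 3.102 Mz -0.197 F [1.1 2.  1.7] j [-0.68  0.64 -1.07] w 0.0135
T9.82 turn -3.081 Mz -0.056 F [2.2 1.3 2.4] j [-0.69  0.64 -1.16] w 0.0138
T9.95 turn -2.981 Mz -0.186 F [2.9 2.  2.8] j [-0.71  0.65 -1.25] w 0.0140
T10.07 turn -2.882 Mz -0.696 F [1.8 1.  1.4] j [-0.72  0.65 -1.33] w 0.0138
T10.20 turn -2.844 Mz -0.849 F [3.3 3.7 1.1] j [-0.73  0.65 -1.36] w 0.0133
T10.32 turn -2.803 Mz -0.143 F [4.3 5.7 3.3] j [-0.73  0.66 -1.4 ] w 0.0134
T10.45 turn -2.761 Mz -0.263 F [3.9 4.5 2.4] j [-0.74  0.66 -1.44] w 0.0137
T10.57 turn -2.721 Mz -0.275 F [4.6 4.  1.9] j [-0.74  0.66 -1.47] w 0.0140
```

```bash
P='python3 -m pendant'
$P '[0.0005,0.0005,0,0,0,0.1,0.01]' >/dev/null;python3 m.py
$P '[0,0,0,0,0,0.1,0.01]' >/dev/null;python3 m.py
$P '[0,0,0,0,0,0.1,0.01]' >/dev/null;python3 m.py
$P '[0,0,0,0,0,0.05,0.01]' >/dev/null;python3 m.py
$P '[0,0,0,0,0,0.04,0.01]' >/dev/null;python3 m.py
$P '[0,0,0,0,0,0.04,0.01]' >/dev/null;python3 m.py
$P '[0,0,0,0,0,0.04,0.01]' >/dev/null;python3 m.py
$P '[0,0,0,0,0,0.04,0.01]' >/dev/null;python3 m.py
```

```text
T10.70 turn -2.620 Mz -0.207 F [2.6 1.4 1.2] j [-0.76  0.67 -1.56] w 0.0139
T10.82 turn -2.519 Mz -0.137 F [3.  2.6 0.4] j [-0.77  0.68 -1.64] w 0.0138
T10.95 turn -2.419 Mz -0.199 F [3.4 3.1 1.2] j [-0.78  0.68 -1.73] w 0.0139
T11.07 turn -2.371 Mz -0.465 F [3.5 3.2 0.1] j [-0.79  0.69 -1.77] w 0.0139
T11.20 turn -2.332 Mz -0.750 F [ 4.   4.4 -1.4] j [-0.8   0.69 -1.81] w 0.0135
T11.32 turn -2.292 Mz -0.518 F [4.1 3.5 0.1] j [-0.8   0.69 -1.84] w 0.0135
T11.45 turn -2.251 Mz -0.232 F [ 4.4  2.4 -0.2] j [-0.81  0.69 -1.88] w 0.0139
T11.57 turn -2.211 Mz -0.248 F [4.9 3.2 0.2] j [-0.81  0.7  -1.91] w 0.0133
```

```bash
P='python3 -m pendant'
$P '[0.001,0.001,0,0,0,0,0.01,0,0,0,0,0,0,0.03,0,0,0,0,0,0,0.06,0,0,0,0,0,0,0.09,0,0,0,0,0,0,0.09,0,0,0,0,0,0,0.09,0,0,0,0,0,0,0.09,0,0,0,0,0,0,0.09]';python3 m.py
$P '[0,0,-0.02,0,0,0,0.09,0,0,-0.05,0,0,0,0.09,0,0,-0.06,0,0,0,0.09,0,0,-0.05,0,0,0,0.09,0,0,-0.03,0,0,0,0.09]';python3 m.py
python3 - <<'E'
from h import *
g=lambda x:(255*(x/255.)**.5).astype(np.uint8)
t=g(get_image("top"));s=g(get_image("side"))
A_=cv2.resize(t[170:230,355:415],(400,400),interpolation=2);B=cv2.resize(s[130:190,325:385],(400,400),interpolation=2)
cv2.imwrite("pics/e0.png",np.hstack([A_,B])[:,:,::-1])
E
```

```text
clock: 12.58
position: [0.5389, -0.2431, 0.1523]
ee_rot: [-2.049, 1.944, -0.249]
force: [-1.3, -0.2, -0.4]
width: 0.862
gripper_force: 0.0
T12.57 turn -2.213 Mz 0.037 F [ 0.1  1.3 -0.1] j [-0.81  0.7  -1.91] w 0.0791
clock: 13.2
position: [0.4689, -0.2651, 0.352]
ee_rot: [-2.047, 1.944, -0.253]
force: [0.4, 0.4, -0.4]
width: 0.976
gripper_force: 0.0
T13.20 turn -2.213 Mz 0.045 F [-0.3 -0.2  0.5] j [-0.39  1.06 -2.26] w 0.0896
```

View pics/e0.png

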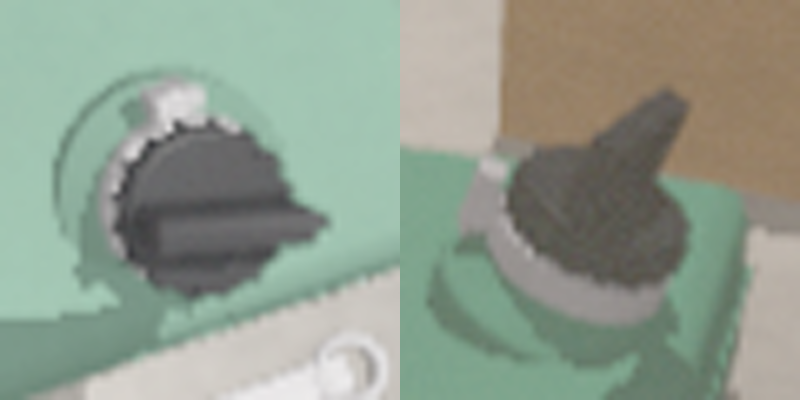

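Run:
```python
from h import *
def f(k,s,t):
    x,r=two(s,t); l=A.T@(x-o)+[0,.005,0]; print(k,l.round(4),r.round(4),np.hypot(*l[:2]).round(3),np.degrees(np.arctan2(l[1],l[0])).round(1))
f("lug+pin",(337.8,158.5),(382,185)); f("lug",(337,159.5),(380,185.7))
b=cv2.imread("pics/top0.png"); n=get_image("top")[:,:,::-1]
d=cv2.absdiff(b,np.ascontiguousarray(n)).max(2)
for k,(x,y,w,h) in dict(tin=(270,175,35,37),ins=(276,218,32,32),span=(345,218,70,35)).items(): print(k,np.percentile(d[y:y+h,x:x+w],[50,95]))
```

```text
lug+pin [ 0.0412 -0.0073  0.0239] [0.001] 0.042 -10.1
lug [ 0.0415 -0.002   0.0236] [0.0016] 0.042 -2.7
tin [12. 13.]
ins [12. 13.]
span [12. 59.]
```

```bash
python3 -c "
from cell import *
print(sign_off())"
```

```text
the job is handed in; nothing more can be done
None
```

The job is handed in. The cap is screwed down with its lug against the stop pin, I counted four ratchet clicks from the torque peaks, and the gripper has let go and backed clear. The picture check showed the tin and the insulator unmoved. It was less clear for the spanner, probably because of the arm's shadow, but the gripper stayed well above it.

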